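Shake pumpkin beads into the favour tray

TASK

Lift the purple shaker level by the bar on its top, with its six pumpkin beads inside, and shake them all out over the teal tray so that they are spread over its three sections and no section stays empty. Then stand the shaker upright on the counter again, clear of the tray, and let go.

Things in the scene. Friction and masses are not known exactly. Their poses are not given: they have to be found in the camera images.
- shaker_grip (a point): Centre of the grip bar on top of the PURPLE shaker, 85 mm above its underside (the all-yellow, empty shaker is a bystander). Loose, 240 g, 66 mm (x) by 196 mm (y), 51 mm high, clear wall at -x, open above but for a 20 mm strip under the bar. The bar: purple, 16 mm thick (x), 80 mm long (y), 51 to 106 mm above the underside. z up, y along the bar; its open long side is +x, turned roughly away from the robot.
- shaker_mouth (a point): Middle of the sill of the shaker's open side, 33 mm to +x of the grip point and 78 mm below it; same axes. Three bays along y, 66 mm apart, 52 mm wide, two pumpkins each; floor 5 mm, sill 2 mm high. Level, they stay in; open side tipped down 40 degrees (about y) they roll out. The sill is then 25 mm to -x of the grip point, 81 mm below; they fly to +x and land about below the grip, then roll on.
- tray: The TEAL shallow tray, fixed to the counter; the black one is a bystander. 150 mm (x) by 212 mm (y), rim 26 mm high, walls 4 mm. Origin: centre of its underside on the counter; z up. Two ribs along x, 22 mm high, at y = -34 and +34 mm, part it into three equal sections side by side along y. Floor 4 mm thick.
- pumpkin0: Pumpkin bead: orange ball 24 mm across, 10 g, with a green stub of a stem; origin at its centre. Starts in the purple shaker, in the -y bay.
- pumpkin1: Pumpkin bead: orange ball 24 mm across, 10 g, with a green stub of a stem; origin at its centre. Starts in the purple shaker, in the -y bay.
- pumpkin2: Pumpkin bead: orange ball 24 mm across, 10 g, with a green stub of a stem; origin at its centre. Starts in the purple shaker, in the middle bay.
- pumpkin3: Pumpkin bead: orange ball 24 mm across, 10 g, with a green stub of a stem; origin at its centre. Starts in the purple shaker, in the middle bay.
- pumpkin4: Pumpkin bead: orange ball 24 mm across, 10 g, with a green stub of a stem; origin at its centre. Starts in the purple shaker, in the +y bay.
- pumpkin5: Pumpkin bead: orange ball 24 mm across, 10 g, with a green stub of a stem; origin at its centre. Starts in the purple shaker, in the +y bay.
Mind the look-alikes: they are no part of the job. Of the things that look like the part that bears shaker_grip, take the one that is farthest to the robot's right at the start.

How it is judged:
By the outcome, as a careful person would: the job done as asked, in the order asked, and still so for the second after the job is handed in, with the robot touching nothing.
It also fails if it takes over 54 s, if anything falls off the work surface, if the arm or the gripper's body presses on something with over 40 N, if the wrist force passes 120 N, or if a joint passes its speed limit or range.

ROBOT

A 6-joint arm with a two-finger parallel gripper is mounted at the origin on the work surface. World frame = base frame: x ahead of the robot, y to its left, z up, the work surface at z = 0. Lengths are in mm, angles in rad, forces in N, time in s.
With the tool pointing down it reaches from about 350 to 875 mm from the base axis. Payload 4.2 kg.
Tool frame: the origin (TCP) lies between the finger pads; the fingertips stand 11 mm ahead of it and the grasp point (between the pads) lies 8 mm behind it; z points along the fingers, y is the direction in which the jaws open and shut (so a half turn about z gives the same grasp; the last joint's range is limited). The gripper opens to 85 mm and grips with 20 to 120 N. Pads are 22 mm wide; open, the fingers measure 114 mm over their backs; the gripper's body (76 mm by 85 mm) begins 54 mm behind the grasp point. The pads swing forward as they close: fully open they stand 13 mm farther back than shut.
Start: joints at [1.497, 0.385, 0.008, 0, -1.194, -0.259], TCP at [204.149, 590.696, 211.512] pointing down, gripper open.
Joint ranges: [-3.14, 3.14], [-1.21, 2.06], [-1.07, 1.41], [-3.16, 2.05], [-2.99, -0.16], [-3.1, 3.1]. Speed limits (rad/s): [2.79, 2.79, 3.14, 3.14, 3.14, 3.14].

INTERFACE

Orientations are given as a unit quaternion [x, y, z, w].
In Python, from bench import * gives the robot as it stands.
- The arm moves only by the tool servo_tool, never from a script. Its argument "rows" is a list of rows, each a list of 7 numbers: the opening, from 0 (shut) to 1 (fully open), then the shift along the tool's x, y, z in cm, then the turn, a rotation vector about the tool's x, y, z in degrees. A call has 1 to 12 rows; each row shifts and turns the commanded pose from where the row before left it, along the tool's axes as they then stand; what a row does not reach is not made up. A row lasts 1/10 s, in which the tool goes at most 50 mm and 8.59 degrees, less where a joint would pass 70% of its speed; a pose out of reach is approached as far as the arm can. A call is refused whole if a number of a shift passes 5 or a number of a turn 8.59, either way. A call with a gripper value outside its range is refused whole. The fingers move at their own pace and stop on an object; the grip force is fixed at half the most. Time passes only in rows, so rows that do not move let the fingers close. It gives the time, the measured TCP pose, the force and the opening at its end, in the units of the state.
- read_state(): the state, without advancing time (a new reading comes with each control period).
- get_image(name): name is "scene" or "top" or "wrist"; returns a dict with "image" (480x640x3 uint8, red, green, blue), "mtx" (3x3 intrinsics, pixels), "extrinsics" (4x4, takes a point from camera to world coordinates). Camera axes: x right, y up, looking along -z (the intrinsics and any distortion apply to the point x, -y, -z); pixel columns grow to the right and rows downward; lengths in mm; the calibration is good to about 2 mm. A picture is of the moment at which its call begins. There is no depth.
- job_done(): hands the job in, once; it reports no verdict.
The state is a dict: "clock": time; "joints": joint angles; "joint_vel": joint speeds; "joint_efforts": joint torques, N m; "position": TCP position; "ee_rot": TCP orientation; "contact_force": force on the tool from outside, world axes, zero at the start; "wrist_torque": the same for the moment, N m; "gripper_width": finger opening in mm.
Only numpy, scipy, OpenCV 4.12 (cv2) and the standard library are available. Lean on these libraries where they do the work, as an engineer would, in place of code of your own. Each camera call takes 0.05 s, during which the arm holds its last target. There are 200 camera calls.

## Working session

There is one attempt and no reset: what is moved stays moved. The work goes in short steps, Python scripts to look and compute and a tool call to move; the robot and the scene stay as the last step left them, time stands still between calls to the robot, and variables do not carry over. Pictures are saved under pics/ and viewed, about 8 in all and at most 12, crops included, and the job is handed in when it is done.

Besides the shell and the picture viewer there is one more tool, called after "Request:" as name([rows], argument=value, ...), one row to a line, values as JSON. servo_tool: Moves the arm, as the interface text tells. Its arguments: {"type":"object","properties":{"rows":{"type":"array","items":{"type":"array","items":{"type":"number"}}}},"required":["rows"]}

```bash
mkdir -p pics; ls; python3 - <<'E'
from bench import *
import cv2,numpy as np
s=read_state();print(s['clock'],s['position'],s['ee_rot'])
ims=[]
for n in("top","scene"):
    d=get_image(n);np.savez(f"pics/{n}0.npz",**d)
    cv2.imwrite(f"pics/{n}0.png",d['image'][:,:,::-1]);print(n,d['mtx'].round(1).tolist(),d['extrinsics'].round(3).tolist(),[k for k in d])
E
```

```text
pics
0.0 [203.95780732 590.12524971 210.43751001] [ 9.86169171e-01 -1.65738402e-01 -1.58493922e-04  1.05989816e-03]
top [[498.1, 0.0, 319.0], [0.0, 498.1, 232.5], [0.0, 0.0, 1.0]] [[-0.009, 0.988, -0.154, 301.906], [-1.0, -0.005, 0.023, 208.959], [0.022, 0.154, 0.988, 1317.68], [0.0, 0.0, 0.0, 1.0]] ['image', 'mtx', 'extrinsics']
scene [[454.3, 0.0, 324.9], [0.0, 454.3, 238.4], [0.0, 0.0, 1.0]] [[0.495, -0.688, 0.531, 1092.805], [0.869, 0.389, -0.306, -170.375], [0.004, 0.613, 0.79, 992.47], [0.0, 0.0, 0.0, 1.0]] ['image', 'mtx', 'extrinsics']
```

View pics/top0.png

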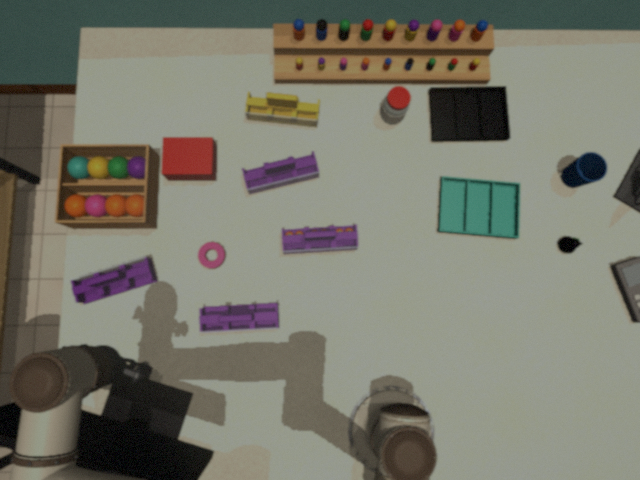

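View pics/scene0.png

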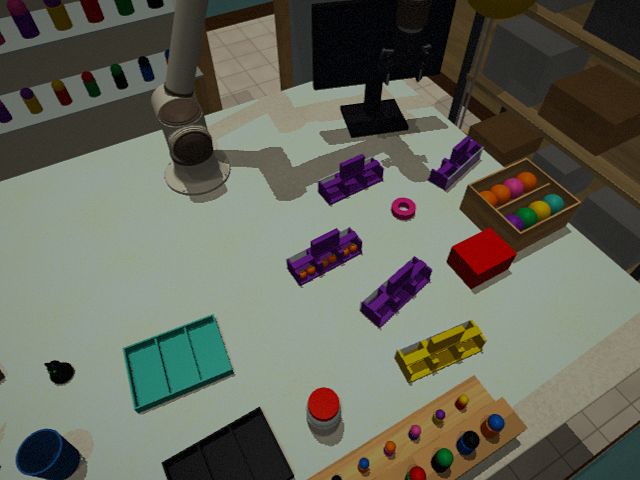

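Four purple look-alikes, in top px: (281,172), (319,238), (239,316) and (113,279). There is also a yellow one at (283,108). The one at (319,238), scene (325,257), is farthest to the robot's right (smallest y) and holds orange beads. I'll confirm it in one enlarged crop and measure.

```bash
cat > h.py <<'E'
import numpy as np,cv2
def ray(d,uv):
    uv=np.atleast_2d(uv).astype(float);K=d['mtx'];E=d['extrinsics']
    c=np.c_[(uv[:,0]-K[0,2])/K[0,0],-(uv[:,1]-K[1,2])/K[1,1],-np.ones(len(uv))]
    return E[:3,3],c@E[:3,:3].T
def onz(d,uv,z):
    o,r=ray(d,uv);return o+r*((z-o[2])/r[:,2])[:,None]
def proj(d,P):
    E=d['extrinsics'];K=d['mtx'];c=(np.atleast_2d(P)-E[:3,3])@E[:3,:3]
    return np.c_[K[0,2]+K[0,0]*c[:,0]/-c[:,2],K[1,2]-K[1,1]*c[:,1]/-c[:,2]]
def mask(img,lo,hi,box=None):
    m=cv2.inRange(cv2.cvtColor(img,cv2.COLOR_RGB2HSV),lo,hi)
    if box:
        k=np.zeros_like(m);x0,y0,x1,y1=box;k[y0:y1,x0:x1]=1;m=m*k
    return m
E
python3 - <<'E'
from h import *
t=dict(np.load('pics/top0.npz'));s=dict(np.load('pics/scene0.npz'))
a=cv2.resize(t['image'][210:265,270:370],None,fx=7,fy=7,interpolation=cv2.INTER_CUBIC)
b=cv2.resize(s['image'][222:290,275:375],None,fx=7,fy=7,interpolation=cv2.INTER_CUBIC)[:210*2+50]
b=cv2.resize(b,(350,235)); a2=np.zeros((385+235,700,3),np.uint8);a2[:385]=a;a2[385:,:350]=b
cv2.imwrite('pics/crop1.png',cv2.resize(a2,(660,585))[:,:,::-1])
for n,d,lo,hi,box,z in(('tray',t,(75,60,40),(95,255,255),(420,160,540,250),26),('trayS',s,(75,60,40),(95,255,255),(110,300,250,420),26),('shk',t,(125,80,30),(150,255,255),(270,210,370,265),40)):
    m=mask(d['image'],lo,hi,box);c=max(cv2.findContours(m,0,1)[0],key=cv2.contourArea)
    r=cv2.minAreaRect(c);q=cv2.approxPolyDP(cv2.convexHull(c),4,True)[:,0]
    print(n,r,q.tolist(),onz(d,q,z).round(0).tolist())
# purple brightness: bar top
hsv=cv2.cvtColor(t['image'],cv2.COLOR_RGB2HSV)
print(hsv[222:255:2,280:360:4,2])
E
```

```text
tray ((479.55120849609375, 206.91676330566406), (81.68631744384766, 55.13914108276367), 5.013113975524902) [[442, 177], [518, 183], [518, 236], [440, 231]] [[653.0, -152.0, 26.0], [636.0, -357.0, 26.0], [491.0, -347.0, 26.0], [506.0, -140.0, 26.0]]
trayS ((174.24896240234375, 363.333740234375), (66.22273254394531, 107.5322494506836), 69.35301208496094) [[213, 314], [233, 372], [137, 412], [122, 348]] [[510.0, -141.0, 26.0], [666.0, -154.0, 26.0], [648.0, -360.0, 26.0], [490.0, -351.0, 26.0]]
shk ((319.4289245605469, 237.00506591796875), (20.16291618347168, 73.38446044921875), 85.91438293457031) [[355, 227], [356, 244], [284, 248], [283, 231]] [[515.0, 86.0, 40.0], [471.0, 84.0, 40.0], [461.0, 270.0, 40.0], [506.0, 273.0, 40.0]]
[[153 155 155 153 155 154 156 154 155 155 156 154 155 151 152 156 155 155
  150 154]
 [156 155 154 153 154 155 152 156 153 155 155 155 149 129 152 152 149 147
  131 135]
 [154 149 153 153 151 154 136 128 148 141 139 141 115 112 120 122 123 117
  104 124]
 [150 130 140 142 133 128 118 116 112 105  89  96  89 102 106 116 105 127
   98 122]
 [144 108 108 109 104 
[... 383 characters left out ...]
 116 113
  113 116]
 [148 119 120 118 119 113  93  74  79  83  87  89  90  95 104 105 103 104
   98 107]
 [145 112 113 110 107 102  96  98  98 100  98 101  96 116 105 104 102 102
  101 104]
 [145 100  99 102 104 103 100 111 101 101 104 102 101 120 109 105  99  98
   92 102]
 [148 103 105 104 108 103 101 118  96  94  97  97  95 120 111 105 101 106
  102 111]
 [151 102 105  94  89  87  99 123  98 100 104 109 109 117 117 116 112 108
  102 107]
 [151 113 112 116 113 115 113 110 112 112 108 103  98 101 106 111 116 122
  126 141]
 [150 109 104 101 102 103 106 113 117 122 126 137 137 139 145 147 150 149
  149 156]
 [151 126 129 136 139 141 145 147 148 150 146 149 150 150 150 150 156 156
  154 154]]
```

View pics/crop1.png

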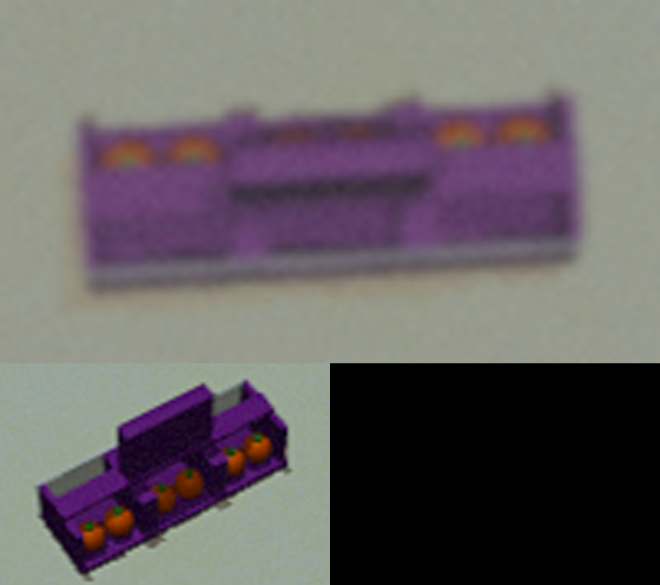

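The crop confirms the purple shaker with two pumpkins in each of three bays. The bar's top centre is at about top px (320.2,234.2) and scene px (325,236). Next I'll triangulate it against z=106.

```bash
python3 - <<'E'
from h import *
from scipy.spatial.transform import Rotation as R
t=dict(np.load('pics/top0.npz'));s=dict(np.load('pics/scene0.npz'))
f=lambda x,y:(270+x/6.6,210+y/6.6)
g=lambda x,y:(275+x/3.3,222+(y-363)/3.3)
print('bar top ctr',onz(t,f(331,160),106),onz(s,g(165,410),106))
o1,a=ray(t,f(331,160));o2,b=ray(s,g(165,410));a=a[0];b=b[0]
k=np.linalg.lstsq(np.c_[a,-b],o2-o1,rcond=None)[0];print('tri',o1+k[0]*a,o2+k[1]*b)
A=onz(t,[f(232,163),f(430,156)],106);print(A.round(1))
B=onz(s,[g(120,430),g(209,388)],106);print(B.round(1))
# white/clear back wall bottom edge, ends: outer bottom edge z~0
C=onz(t,[f(92,290),f(577,255)],0);print('back bottom',C.round(1))
S=onz(s,[g(85,578),g(288,468)],0);print('front bottom edge scene',S.round(1))
for X in(A,B,C,S):
  d=X[0]-X[1];print(np.linalg.norm(d),np.degrees(np.arctan2(-d[0],d[1])))
print(R.from_quat([ 9.86169171e-01,-1.65738402e-01,-1.58493922e-04,1.05989816e-03]).as_matrix().round(3))
print(onz(t,[[442,177],[518,183],[518,236],[440,231]],26).mean(0),onz(s,[[213,314],[233,372],[137,412],[122,348]],26).mean(0))
E
```

```text
bar top ctr [[486.72237563 178.37813311 106.        ]] [[491.69809386 176.79643189 106.        ]]
tri [487.5734864  178.23730267 100.42000793] [487.93974593 178.96707713 100.45745475]
[[485.8 215.3 106. ]
 [488.  141.4 106. ]]
[[491.6 138.3 106. ]
 [489.7 216.4 106. ]]
back bottom [[450.5 272.4   0. ]
 [463.5  76.5   0. ]]
front bottom edge scene [[532.7  82.8   0. ]
 [521.5 276.    0. ]]
73.92431069779849 1.7443372086039448
78.09859946146175 -178.58405270272164
196.28362136669813 3.804507404125709
193.50235019684757 -176.68700217238674
[[ 0.945 -0.327 -0.001]
 [-0.327 -0.945 -0.002]
 [ 0.     0.002 -1.   ]]
[ 571.42217229 -249.32145652   26.        ] [ 578.72948369 -251.49364232   26.        ]
```

Request:
servo_tool([
  [1, 2, 1.5, 0, 0, 0, 4],
  [1, 3.67, 2.7, 0, 0, 0, 0],
  [1, 3.67, 2.7, 0, 0, 0, 0],
  [1, 3.67, 2.7, 0, 0, 0, 0],
  [1, 3.67, 2.7, 0, 0, 0, 0],
  [1, 3.67, 2.7, 0, 0, 0, 0],
  [1, 3.67, 2.7, 0, 0, 0, 0],
  [1, 3.67, 2.7, 0, 0, 0, 0],
  [1, 3.67, 2.7, 0, 0, 0, 0],
  [1, 3.67, 2.7, 0, 0, 0, 0],
])

```text
clock: 1.1
position: [427.2, 215.2, 211.4]
ee_rot: [0.98, -0.2, -0.0, 0.0]
contact_force: [1.3, 1.1, 0.4]
gripper_width: 85.5
```

Request:
servo_tool([
  [1, 0, 0, 0, 0, 0, 8],
  [1, 0, 0, 0, 0, 0, 8],
  [1, 0, 0, 0, 0, 0, 8],
  [1, 0, 0, 0, 0, 0, 8],
  [1, 0, 0, 0, 0, 0, 8],
  [1, 0, 0, 0, 0, 0, 8],
  [1, 0, 0, 0, 0, 0, 8],
  [1, 0, 0, 0, 0, 0, 7.4],
  [1, 0, 0, 0, 0, 0, 0],
  [1, 0, 0, 0, 0, 0, 0],
])

```text
clock: 2.1
position: [426.6, 216.9, 211.3]
ee_rot: [0.729, -0.684, -0.0, 0.0]
contact_force: [0.1, -0.4, -0.3]
gripper_width: 85.1
```

```bash
cat >> h.py <<'E'
from scipy.spatial.transform import Rotation as R
def delta(s,P,yaw,tilt=0):
    """tool-frame shift(cm) and rotvec(deg) to put TCP at P with tool x=-shaker y, z down, shaker yaw deg"""
    T=R.from_quat(s['ee_rot']);c=R.from_euler('z',yaw,degrees=True)*R.from_matrix(np.array([[0,-1,0],[-1,0,0],[0,0,-1.]]).T)*R.from_euler('x',-tilt,degrees=True)
    return T.inv().apply(np.array(P)-s['position'])/10,np.degrees((T.inv()*c).as_rotvec())
E
python3 - <<'E'
from bench import *
from h import *
s=read_state();print(s['clock'],s['position'],s['joints'].round(2) if hasattr(s['joints'],'round') else s['joints'],s['contact_force'])
print(delta(s,[489.5,177.5,150],3.5))
d=get_image('wrist');np.savez('pics/w1.npz',**d);cv2.imwrite('pics/w1.png',d['image'][:,:,::-1])
P=[[489.5,177.5,106]]
y=np.array([-.061,.998,0])
print(proj(d,np.array([P[0],P[0]+40*y,P[0]-40*y])))
E
```

```text
2.1 [426.64242508 216.87093265 211.27448657] [ 0.81  0.13 -0.34 -0.   -1.1  -0.75] [ 0.07227618 -0.43168175 -0.31378073]
(array([ 4.33112865, -6.02268803,  6.12581678]), array([ 0.02833261, -0.01788271,  0.18586082]))
[[238.14417324 168.86218305]
 [241.63621096 220.28595352]
 [234.30025424 112.25660646]]
```

View pics/w1.png

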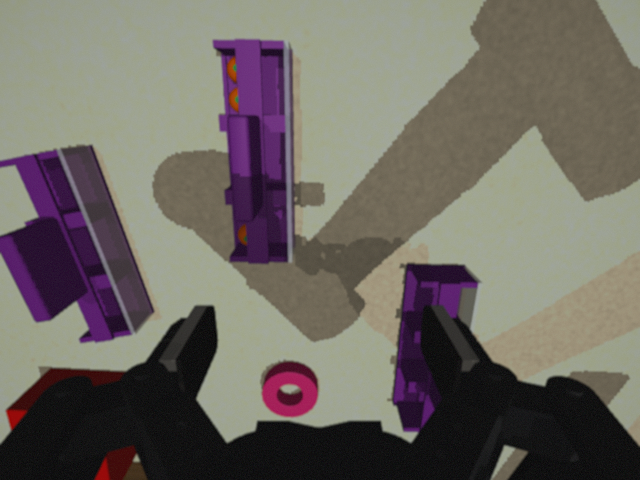

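The wrist view shows the loaded shaker at (255,150). Its bar top is around x 230–245, y 117–220, which matches my projection at (238,169). Now moving above it.

Request:
servo_tool([
  [1, 1.1, -1.5, 1, 0, 0, 0.2],
  [1, 1.1, -1.5, 1, 0, 0, 0],
  [1, 1.1, -1.5, 1, 0, 0, 0],
  [1, 1.03, -1.52, 1, 0, 0, 0],
  [1, 0, 0, 1, 0, 0, 0],
  [1, 0, 0, 0, 0, 0, 0],
  [1, 0, 0, 0, 0, 0, 0],
])

```text
clock: 2.85
position: [489.0, 177.5, 161.5]
ee_rot: [0.728, -0.686, 0.0, 0.0]
contact_force: [1.6, 0.6, 0.7]
gripper_width: 85.5
```

```bash
python3 - <<'E'
from bench import *
from h import *
s=read_state();print(s['clock'],s['position'])
d=get_image('wrist');np.savez('pics/w2.npz',**d);cv2.imwrite('pics/w2.png',d['image'][:,:,::-1])
y=np.array([-.061,.998,0]);x=np.array([.998,.061,0]);P=np.array([489.5,177.5,106])
print(proj(d,np.array([P+a*40*y+b*8*x for a in(-1,1) for b in(-1,1)])).round(0).tolist())
E
```

```text
2.85 [489.02879937 177.47239791 161.51464641]
[[331.0, 186.0], [305.0, 186.0], [330.0, 301.0], [306.0, 301.0]]
```

View pics/w2.png

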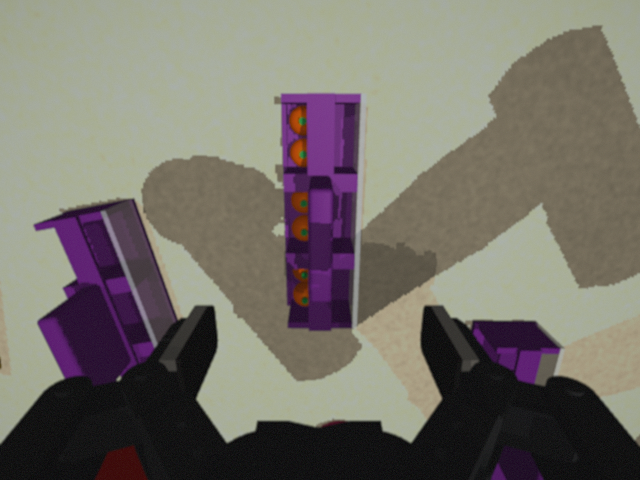

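Bar top spans x 309–332, y 189–305 and sits centred between the fingers, within 2 mm of my estimate. Descending and gripping.

Request:
servo_tool([
  [1, -0.1, 0, 1.5, 0, 0, 0],
  [1, 0, 0, 2, 0, 0, 0],
  [1, 0, 0, 2, 0, 0, 0],
  [1, 0, 0, 1.5, 0, 0, 0],
  [1, 0, 0, 1, 0, 0, 0],
  [1, 0, 0, 0.4, 0, 0, 0],
  [1, 0, 0, 0, 0, 0, 0],
  [1, 0, 0, 0, 0, 0, 0],
])

```text
clock: 3.7
position: [489.9, 178.8, 78.3]
ee_rot: [0.728, -0.686, 0.0, -0.001]
contact_force: [-0.2, -0.0, 0.2]
gripper_width: 85.6
```

Request:
servo_tool([
  [0, 0, 0, 0, 0, 0, 0],
  [0, 0, 0, 0, 0, 0, 0],
  [0, 0, 0, 0, 0, 0, 0],
  [0, 0, 0, 0, 0, 0, 0],
  [0, 0, 0, 0, 0, 0, 0],
  [0, 0, 0, 0, 0, 0, 0],
  [0, 0, 0, 0, 0, 0, 0],
  [0, 0, 0, 0, 0, 0, 0],
  [0, 0, 0, 0, 0, 0, 0],
  [0, 0, 0, 0, 0, 0, 0],
])

```text
clock: 4.7
position: [489.2, 178.3, 77.8]
ee_rot: [0.727, -0.686, -0.0, 0.0]
contact_force: [-2.1, 0.3, 5.9]
gripper_width: 14.2
```

Request:
servo_tool([
  [0, 0, 0, -0.3, 0, 0, 0],
  [0, 0, 0, -0.6, 0, 0, 0],
  [0, 0, 0, -1, 0, 0, 0],
  [0, 0, 0, -1, 0, 0, 0],
  [0, 0, 0, -1, 0, 0, 0],
  [0, 0, 0, -1, 0, 0, 0],
  [0, 0, 0, -1, 0, 0, 0],
  [0, 0, 0, -1, 0, 0, 0],
  [0, 0, 0, -0.7, 0, 0, 0],
  [0, 0, 0, -0.4, 0, 0, 0],
  [0, 0, 0, 0, 0, 0, 0],
  [0, 0, 0, 0, 0, 0, 0],
])

```text
clock: 5.9
position: [489.1, 178.2, 157.2]
ee_rot: [0.727, -0.686, -0.0, 0.0]
contact_force: [-0.7, -0.3, -4.2]
gripper_width: 13.7
```

```bash
python3 - <<'E'
from bench import *
from h import *
s=read_state();print(s['clock'],s['position'],s['contact_force'],s['gripper_width'])
th=np.radians(-4.8);T=np.array([575,-250,0]);X=np.array([np.cos(th),np.sin(th),0])
print(T-20*X, delta(s,T-20*X+[0,0,157],-4.8))
d=get_image('scene');cv2.imwrite('pics/s2.png',d['image'][140:340,220:440][:,:,::-1].repeat(2,0).repeat(2,1))
E
```

```text
5.9 [489.12045526 178.18852881 157.17873561] [-0.71132886 -0.25365435 -4.19654114] 13.7441701316864
[ 555.07014282 -248.32644313    0.        ] (array([ 4.29621787e+01, -4.11031620e+00,  2.55189756e-02]), array([ 0.0429003 , -0.01750053,  8.12472777]))
```

View pics/s2.png

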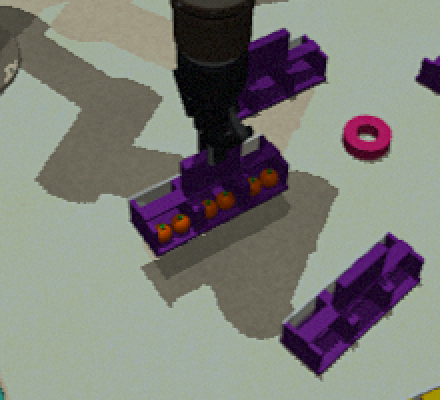

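The scene crop shows the shaker level in the gripper, about 8 cm up, with all six beads at (163,232)…(270,178). Carrying it to the tray.

Request:
servo_tool([
  [0, 0.5, -0.05, 0, 0, 0, 0],
  [0, 1, -0.1, 0, 0, 0, 0],
  [0, 1.5, -0.15, 0, 0, 0, 0],
  [0, 2, -0.2, 0, 0, 0, 0],
  [0, 2, -0.2, 0, 0, 0, 0],
  [0, 2, -0.2, 0, 0, 0, 0],
  [0, 2, -0.2, 0, 0, 0, 0],
  [0, 2, -0.2, 0, 0, 0, 0],
  [0, 2, -0.2, 0, 0, 0, 0],
  [0, 2, -0.2, 0, 0, 0, 0],
  [0, 2, -0.2, 0, 0, 0, 0],
  [0, 2, -0.2, 0, 0, 0, 0],
])

```text
clock: 7.15
position: [522.2, -32.2, 157.4]
ee_rot: [0.727, -0.687, -0.0, 0.0]
contact_force: [-0.0, -0.4, -3.5]
gripper_width: 14.1
```

Request:
servo_tool([
  [0, 2.1, -0.2, 0, 0, 0, 0],
  [0, 2.1, -0.2, 0, 0, 0, 0],
  [0, 2.1, -0.2, 0, 0, 0, 0],
  [0, 2.1, -0.2, 0, 0, 0, 0],
  [0, 2.1, -0.2, 0, 0, 0, 0],
  [0, 2.1, -0.2, 0, 0, 0, 0],
  [0, 2.1, -0.2, 0, 0, 0, 0],
  [0, 2.1, -0.2, 0, 0, 0, 0],
  [0, 2.1, -0.2, 0, 0, 0, 0],
  [0, 1.5, -0.1, 0, 0, 0, 0],
  [0, 1, -0.1, 0, 0, 0, 0],
  [0, 0.5, -0.05, 0, 0, 0, 0],
])

```text
clock: 8.35
position: [555.4, -248.7, 157.2]
ee_rot: [0.727, -0.687, -0.0, 0.0]
contact_force: [-0.8, 0.2, -4.0]
gripper_width: 14.2
```

Request:
servo_tool([
  [0, 0, 0, 0, 0, 0, 0.5],
  [0, 0, 0, 0, 0, 0, 1.2],
  [0, 0, 0, 0, 0, 0, 1.5],
  [0, 0, 0, 0, 0, 0, 1.6],
  [0, 0, 0, 0, 0, 0, 1.5],
  [0, 0, 0, 0, 0, 0, 1.2],
  [0, 0, 0, 0, 0, 0, 0.6],
  [0, 0, 0, 0, 0, 0, 0],
  [0, 0, 0, 0, 0, 0, 0],
])

```text
clock: 9.25
position: [555.8, -247.5, 157.5]
ee_rot: [-0.677, 0.736, 0.0, 0.0]
contact_force: [0.0, 0.1, -3.0]
gripper_width: 14.0
```

```bash
python3 - <<'E'
from bench import *
from h import *
s=read_state();print(s['clock'],s['position'],s['contact_force'],s['gripper_width'],s['joints'])
print(delta(s,[555-5,-248,157],-4.8))
d=get_image('top');e=get_image('scene');np.savez('pics/t3.npz',**d)
a=d['image'][150:270,400:560].repeat(4,0).repeat(4,1);cv2.imwrite('pics/t3.png',a[:,:,::-1])
E
```

```text
9.25 [ 555.77626148 -247.54489091  157.49008965] [ 0.02885565  0.09232006 -2.95846164] 14.037870442898832 [-1.53272187e-01  3.98380762e-01 -1.12584066e-01 -3.26042493e-05
 -1.05985584e+00  7.00322291e-02]
(array([0.09338999, 0.57183962, 0.0490189 ]), array([0.00127768, 0.00172275, 0.02978823]))
```

View pics/t3.png

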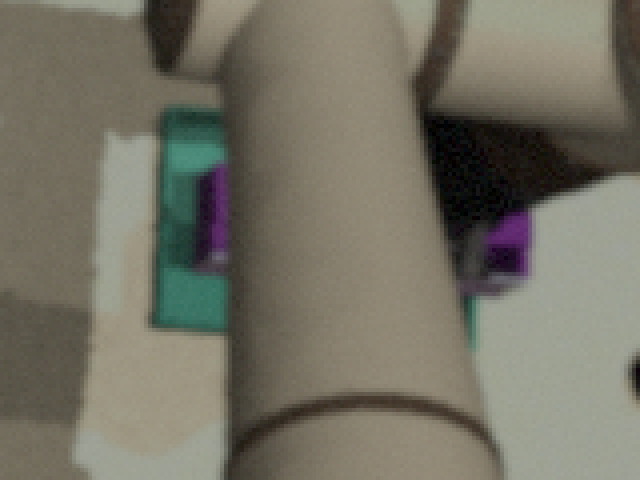

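Shaker's visible ends at crop x≈197 and 530 put its centre at y≈-247, aligned with the tray. Lowering, then tipping it.

Request:
servo_tool([
  [0, 0, 0.2, 0.4, 0, 0, 0],
  [0, 0.1, 0.3, 0.8, 0, 0, 0],
  [0, 0, 0.1, 1, 0, 0, 0],
  [0, 0, 0, 1, 0, 0, 0],
  [0, 0, 0, 0.5, 0, 0, 0],
  [0, 0, 0, 0.2, 0, 0, 0],
  [0, 0, 0, 0, 0, 0, 0],
  [0, 0, 0, 0, 0, 0, 0],
])

```text
clock: 10.15
position: [550.1, -248.1, 118.9]
ee_rot: [-0.677, 0.736, -0.0, 0.0]
contact_force: [-0.2, 0.2, -3.0]
gripper_width: 14.2
```

Request:
servo_tool([
  [0, 0, 0, 0, -1.5, 0, 0],
  [0, 0, 0, 0, -3, 0, 0],
  [0, 0, 0, 0, -4, 0, 0],
  [0, 0, 0, 0, -4, 0, 0],
  [0, 0, 0, 0, -4, 0, 0],
  [0, 0, 0, 0, -4, 0, 0],
  [0, 0, 0, 0, -4, 0, 0],
  [0, 0, 0, 0, -4, 0, 0],
  [0, 0, 0, 0, -4, 0, 0],
  [0, 0, 0, 0, -4, 0, 0],
  [0, 0, 0, 0, -3, 0, 0],
  [0, 0, 0, 0, -1.5, 0, 0],
])

```text
clock: 11.35
position: [550.9, -248.1, 117.4]
ee_rot: [-0.634, 0.689, 0.257, -0.237]
contact_force: [0.3, 0.2, -3.3]
gripper_width: 14.4
```

Request:
servo_tool([
  [0, 0, 0, 0, 0, 0, 0],
  [0, 0, 0, 0, 0, 0, 0],
  [0, 0, 0, 0, 0, 0, 0],
  [0, 0, 0, 0, 0, 0, 0],
  [0, 0, 0, 0, 0, 0, 0],
  [0, 0, 0, 0, 0, 0, 0],
  [0, 0, 0, 0, 0, 0, 0],
  [0, 0, 0, 0, 0, 0, 0],
])

```text
clock: 12.15
position: [549.7, -248.0, 118.6]
ee_rot: [-0.634, 0.689, 0.258, -0.237]
contact_force: [-0.4, 0.8, -2.7]
gripper_width: 14.1
```

```bash
python3 - <<'E'
from bench import *
from h import *
s=read_state();print(s['clock'],s['position'],s['contact_force'],s['gripper_width'],delta(s,[550,-248,117],-4.8,40))
e=get_image('scene');np.savez('pics/s4.npz',**e)
a=e['image'][260:440,90:290].repeat(3,0).repeat(3,1);cv2.imwrite('pics/s4.png',a[:,:,::-1])
E
```

```text
12.15 [ 549.68619961 -248.02767624  118.55524527] [-0.41256653  0.83772886 -2.65742061] 14.0764329029393 (array([-0.00536342, -0.12545604,  0.09701681]), array([ 0.9973605 , -0.01896562,  0.02427096]))
```

View pics/s4.png

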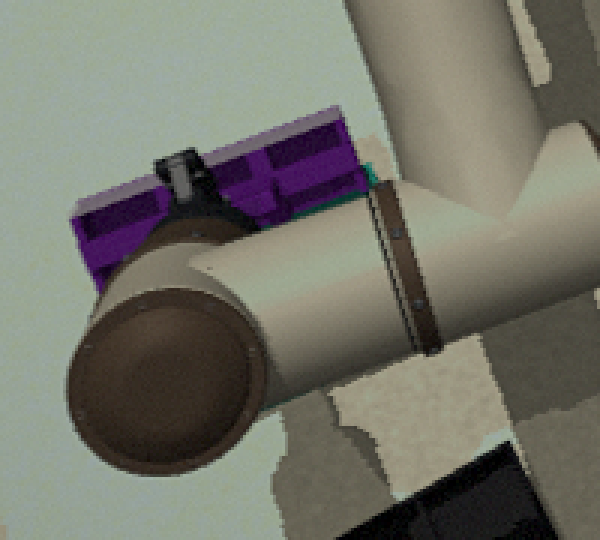

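The wrist hides the mouth in this view. I'll tip a little further with a short shake to free any hung-up bead, then back off upward and look.

Request:
servo_tool([
  [0, 0, 0, 0, -4, 0, 0],
  [0, 0, 0, 0, -4, 0, 0],
  [0, 0, 0.3, 0, 0, 0, 0],
  [0, 0, -0.3, 0, 0, 0, 0],
  [0, 0, 0.3, 0, 0, 0, 0],
  [0, 0, -0.3, 0, 0, 0, 0],
  [0, 0, 0, 0, 0, 0, 0],
  [0, 0, 0, 0, 0, 0, 0],
  [0, 0, 0, 0, 0, 0, 0],
  [0, 0, 0, 0, 0, 0, 0],
  [0, 0, 0, 0, 0, 0, 0],
])

```text
clock: 13.3
position: [549.7, -248.0, 118.5]
ee_rot: [-0.616, 0.67, 0.305, -0.281]
contact_force: [-0.6, 0.4, -3.1]
gripper_width: 13.8
```

Request:
servo_tool([
  [0, 0, -0.3, -0.3, 0, 0, 0],
  [0, 0, -0.6, -0.6, 0, 0, 0],
  [0, 0, -1, -0.8, 0, 0, 0],
  [0, 0, -1.5, -1.2, 0, 0, 0],
  [0, 0, -1.5, -1.2, 0, 0, 0],
  [0, 0, -1, -0.8, 3, 0, 0],
  [0, 0, 0, 0, 6, 0, 0],
  [0, 0, 0, 0, 7, 0, 0],
  [0, 0, 0, 0, 8, 0, 0],
  [0, 0, 0, 0, 8, 0, 0],
  [0, 0, 0, 0, 8, 0, 0],
  [0, 0, 0, 0, 6, 0, 0],
])

```text
clock: 14.5
position: [622.9, -254.2, 107.3]
ee_rot: [-0.677, 0.736, 0.019, -0.017]
contact_force: [1.1, -0.2, -3.1]
gripper_width: 14.0
```

```bash
python3 - <<'E'
from bench import *
from h import *
s=read_state();print(s['clock'],s['position'],s['contact_force'],s['gripper_width'],delta(s,[489,178,200],3.5))
E
```

```text
14.5 [ 622.87163237 -254.16743638  107.31978433] [ 1.07183585 -0.20384855 -3.11306337] 13.991167437791013 (array([-41.94447756,  17.41634029,  -8.37443652]), array([ 2.93561464,  0.22802043, -8.30748932]))
```

My retreat direction was wrong: it went forward and slightly down. No contact force showed. Raising straight up now.

Request:
servo_tool([
  [0, 0, 0, -1, 1, 0, 0],
  [0, 0, 0, -2, 1.9, 0, 0],
  [0, 0, 0, -2.5, 0, 0, 0],
  [0, 0, 0, -2.5, 0, 0, 0],
  [0, 0, 0, -1.5, 0, 0, 0],
  [0, -2, 1, 0, 0, 0, 0],
  [0, -3, 1.2, 0, 0, 0, 0],
  [0, -4, 1.6, 0, 0, 0, 0],
  [0, -4, 1.6, 0, 0, 0, 0],
  [0, -4, 1.6, 0, 0, 0, 0],
  [0, -4, 1.6, 0, 0, 0, 0],
  [0, -4, 1.6, 0, 0, 0, 0],
])

```text
clock: 15.7
position: [545.6, 4.9, 202.0]
ee_rot: [-0.677, 0.736, 0.001, -0.002]
contact_force: [0.7, 1.7, -3.5]
gripper_width: 13.8
```

Request:
servo_tool([
  [0, -4, 1.6, 0, 0, 0, 0],
  [0, -4, 1.6, 0, 0, 0, -2],
  [0, -3, 1.2, 0, 0, 0, -2],
  [0, -2, 0.8, 0, 0, 0, -2],
  [0, -1, 0.4, 0, 0, 0, -2],
  [0, 0, 0, 0, 0, 0, 0],
  [0, 0, 0, 0, 0, 0, 0],
])

```text
clock: 16.4
position: [498.3, 145.7, 201.5]
ee_rot: [0.727, -0.687, -0.001, 0.001]
contact_force: [0.1, -1.0, -3.9]
gripper_width: 14.3
```

```bash
python3 - <<'E'
from bench import *
from h import *
s=read_state();print(s['clock'],s['position'],s['contact_force'],s['gripper_width'],delta(s,[489,178,100],3.5))
d=get_image('top');np.savez('pics/t5.npz',**d);e=get_image('scene');np.savez('pics/s5.npz',**e)
a=np.hstack([cv2.resize(d['image'][160:260,420:540],(384,320)),cv2.resize(e['image'][290:430,100:260],(366,320))])
cv2.imwrite('pics/c5.png',a[:,:,::-1])
# beads (orange)
for n,i,b in(('top',d,(250,120,560,330)),('scene',e,(90,180,420,430))):
    m=mask(i['image'],(3,150,90),(18,255,255),b);k,l,st,c=cv2.connectedComponentsWithStats(m)
    print(n,[(st[j,4],onz(i,c[j],16)[0,:2].round().tolist()) for j in range(1,k) if st[j,4]>5])
E
```

```text
16.4 [498.26933565 145.70374947 201.53960831] [ 0.0768619  -0.96804789 -3.88050385] 14.285493596653764 (array([-3.28317376,  0.72139066, 10.15347083]), array([ 0.13230713, -0.03777324, -0.2932606 ]))
top [(np.int32(90), [628.0, -190.0]), (np.int32(91), [622.0, -255.0]), (np.int32(95), [617.0, -321.0])]
scene [(np.int32(154), [628.0, -191.0]), (np.int32(83), [623.0, -245.0]), (np.int32(83), [621.0, -269.0]), (np.int32(173), [617.0, -323.0]), (np.int32(6), [790.0, -22.0]), (np.int32(16), [809.0, -2.0]), (np.int32(18), [813.0, -16.0]), (np.int32(6), [822.0, 1.0]), (np.int32(6), [816.0, -23.0]), (np.int32(76), [837.0, -17.0]), (np.int32(9), [821.0, -34.0]), (np.int32(8), [825.0, -42.0]), (np.int32(144), [936.0, 116.0])]
```

View pics/c5.png

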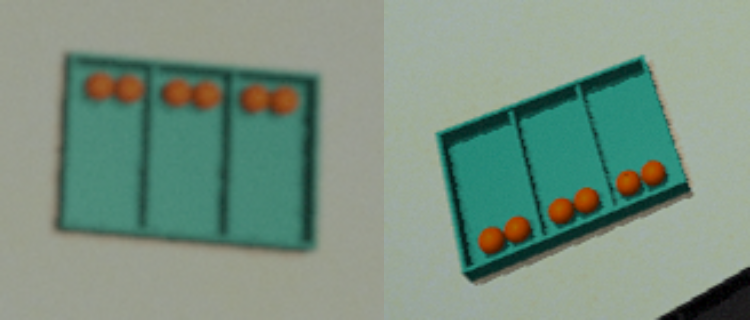

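Two beads lie in each of the three sections. Next is setting the shaker back where it stood, well clear of the tray.

Request:
servo_tool([
  [0, -1, 0.2, 0, 0, 0, -0.3],
  [0, -1.3, 0.3, 1, 0.1, 0, 0],
  [0, -1, 0.2, 2, 0, 0, 0],
  [0, 0, 0, 2, 0, 0, 0],
  [0, 0, 0, 2, 0, 0, 0],
  [0, 0, 0, 2, 0, 0, 0],
  [0, 0, 0, 1.5, 0, 0, 0],
  [0, 0, 0, 0.6, 0, 0, 0],
  [0, 0, 0, 0.4, 0, 0, 0],
  [0, 0, 0, 0.3, 0, 0, 0],
  [0, 0, 0, 0, 0, 0, 0],
  [0, 0, 0, 0, 0, 0, 0],
])

```text
clock: 17.7
position: [489.3, 178.9, 84.0]
ee_rot: [0.729, -0.685, 0.0, -0.001]
contact_force: [0.1, 0.5, -2.9]
gripper_width: 14.1
```

Request:
servo_tool([
  [0, 0, 0, 0.2, 0, 0, 0],
  [0, 0, 0, 0.2, 0, 0, 0],
  [0, 0, 0, 0.1, 0, 0, 0],
  [0, 0, 0, 0.1, 0, 0, 0],
  [0, 0, 0, 0, 0, 0, 0],
  [0, 0, 0, 0, 0, 0, 0],
])

```text
clock: 18.3
position: [489.1, 178.7, 78.7]
ee_rot: [0.729, -0.685, 0.0, -0.0]
contact_force: [-3.0, 0.2, 5.8]
gripper_width: 13.8
```

Contact is felt (+6 N up). Releasing and backing off.

Request:
servo_tool([
  [0.3, 0, 0, 0, 0, 0, 0],
  [0.6, 0, 0, 0, 0, 0, 0],
  [1, 0, 0, 0, 0, 0, 0],
  [1, 0, 0, 0, 0, 0, 0],
  [1, 0, 0, 0, 0, 0, 0],
  [1, 0, 0, 0, 0, 0, 0],
  [1, 0, 0, 0, 0, 0, 0],
  [1, 0, 0, 0, 0, 0, 0],
  [1, 0, 0, 0, 0, 0, 0],
])

```text
clock: 19.2
position: [488.9, 178.7, 77.4]
ee_rot: [0.729, -0.685, -0.0, -0.0]
contact_force: [0.4, -0.2, 0.1]
gripper_width: 85.3
```

Request:
servo_tool([
  [1, 0, 0, -1, 0, 0, 0],
  [1, 0, 0, -2, 0, 0, 0],
  [1, 0, 0, -3, 0, 0, 0],
  [1, 0, 0, -3, 0, 0, 0],
  [1, 0, 0, -3, 0, 0, 0],
  [1, 0, 0, -2, 0, 0, 0],
  [1, 0, 0, -1, 0, 0, 0],
  [1, 0, 0, 0, 0, 0, 0],
  [1, 0, 0, 0, 0, 0, 0],
])

```text
clock: 20.1
position: [488.3, 178.4, 226.5]
ee_rot: [0.728, -0.685, -0.0, 0.001]
contact_force: [0.1, 0.8, 0.1]
gripper_width: 85.4
```

```bash
python3 - <<'E'
from bench import *
from h import *
s=read_state();print(s['clock'],s['position'],s['contact_force'],s['gripper_width'])
e=get_image('scene');cv2.imwrite('pics/s6.png',e['image'][:,:,::-1])
E
```

```text
20.1 [488.25726637 178.36954694 226.53610095] [0.08648841 0.76158863 0.07904412] 85.35329437751388
```

View pics/s6.png

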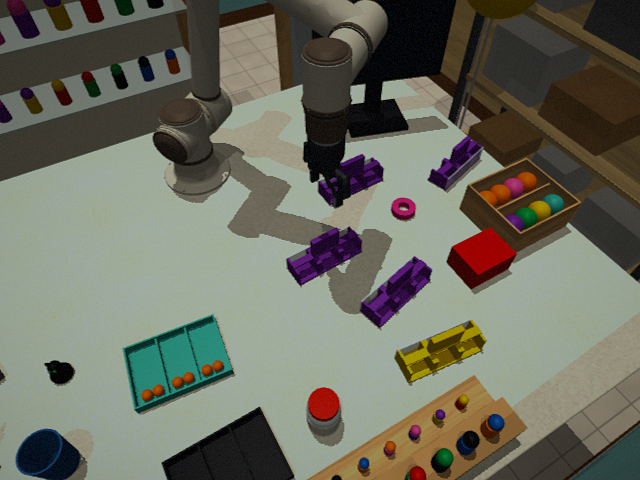

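The shaker stands upright and empty at (325,255), and the tray at (180,365) holds two beads in each section. The gripper is free above, so I'm handing in.

```bash
python3 -c "
from bench import *
print(job_done())"
```

```text
the job is handed in; nothing more can be done
None
```

The job is done and handed in at about 20 s. I lifted the loaded purple shaker level by its bar and tipped it over the teal tray with a short shake. Then I stood it upright where it had started and let go.

- **Beads:** the last top and scene views show two beads in each of the three tray sections and an empty shaker.
- **Shaker and robot:** the shaker stands upright, clear of the tray. The gripper is open about 120 mm above the bar, and the measured force is near zero.
- **What went wrong:** my first move away from the tray, after the beads were out, went forward and slightly down instead of up. The readings before and after it showed no contact, and the beads stayed in their sections.
- **Measurement disagreement:** the two camera views differed by up to about 7 mm on positions (tray centre in x). I used values between them and rechecked the bar with the wrist camera before gripping.

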